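# Clip the hanging pattern templates onto the marking board

## Task

Get the marking board ready: take the pattern templates that hang on the rack up and off their forks, and the one that may lie on the table, and mount each at a station of its own on the board (any station), lying flat and straight on the station's centre line with one end slid under the lifted spring clip right up to the fence, then put the clip down onto it. Leave every clip down, also at an unused station, and do not knock over the jar that stands between board and rack.

Things in the scene. Friction and masses are not known exactly. Their poses are not given: they have to be found in the camera images.
- board: The marking board, fixed: grey slab 210 (x) x 290 (y) x 12 mm, lying flat. Origin on the table, 35 mm nearer its near edge than its middle. Its x points to the far edge, where an aluminium stop fence 12 mm high runs along y. Three equal stations side by side, 95 mm apart in y, each with a steel spring clip at the fence.
- rack: The hanging rack, fixed: grey base 160 (x, 0 to 160) x 290 (y) x 10 mm; a low aluminium beam across its far end carries three level two-pronged forks, 95 mm apart in y, pointing to the rack's -x. Origin at the middle of the base's near edge, on the table. A template hangs with its stem between the prongs, its handle block resting on them, its plate level below.
- hook0 (a point): Fork 0 (least y), level with its prong tops (72 mm up), 50 mm along x from the base's near edge: where a template's stem hangs. Prongs 6 mm thick, gap 14 mm, 30 mm over both; tips 27 mm before this point on -x, each with a lip 7 mm high. To free a template lift it 8 to 18 mm over the lips, then draw it along -x until its whole plate has left the prongs.
- slot0 (a point): Station 0 (least y): point on the board's top at the foot of the fence's near face, on the station's centre line. Its x points into the fence, z up. A template in place has its middle half its length before this point on -x. The clip's hinge axis runs along y 12 mm beyond this point in x and 18 mm above it.
- clip0_bar (a point): Middle of the finger bar of station 0's clip: steel bar 12 mm thick, 40 mm long along y, its ends overhanging the 26 mm wide blade by 7 mm each; can be pinched by its ends from above. With the clip down it is 44 mm before and 7 mm above the hinge. The blade's turned-down nose is 39 to 47 mm before the hinge.
- clip0 (a joint): Angle of clip 0, rad: 0 down on the bare board (nose 1.5 mm off it), about 0.10 down on a template, 0.8 fully up (nose 34 mm up, still overhanging: a template must be slid in). Over-centre spring: below 0.4 it snaps down and presses with 2 N, above 0.4 it snaps up and stays. At the bar lifting takes 3 N, pushing down from the top 5 N. All start down.
- hook1 (a point): Fork 1 (middle), level with its prong tops (72 mm up), 50 mm along x from the base's near edge: where a template's stem hangs. Prongs 6 mm thick, gap 14 mm, 30 mm over both; tips 27 mm before this point on -x, each with a lip 7 mm high. To free a template lift it 8 to 18 mm over the lips, then draw it along -x until its whole plate has left the prongs.
- slot1 (a point): Station 1 (middle): point on the board's top at the foot of the fence's near face, on the station's centre line. Its x points into the fence, z up. A template in place has its middle half its length before this point on -x. The clip's hinge axis runs along y 12 mm beyond this point in x and 18 mm above it.
- clip1_bar (a point): Middle of the finger bar of station 1's clip: steel bar 12 mm thick, 40 mm long along y, its ends overhanging the 26 mm wide blade by 7 mm each; can be pinched by its ends from above. With the clip down it is 44 mm before and 7 mm above the hinge. The blade's turned-down nose is 39 to 47 mm before the hinge.
- clip1 (a joint): Angle of clip 1, rad: 0 down on the bare board (nose 1.5 mm off it), about 0.10 down on a template, 0.8 fully up (nose 34 mm up, still overhanging: a template must be slid in). Over-centre spring: below 0.4 it snaps down and presses with 2 N, above 0.4 it snaps up and stays. At the bar lifting takes 3 N, pushing down from the top 5 N. All start down.
- hook2 (a point): Fork 2 (greatest y), level with its prong tops (72 mm up), 50 mm along x from the base's near edge: where a template's stem hangs. Prongs 6 mm thick, gap 14 mm, 30 mm over both; tips 27 mm before this point on -x, each with a lip 7 mm high. To free a template lift it 8 to 18 mm over the lips, then draw it along -x until its whole plate has left the prongs.
- slot2 (a point): Station 2 (greatest y): point on the board's top at the foot of the fence's near face, on the station's centre line. Its x points into the fence, z up. A template in place has its middle half its length before this point on -x. The clip's hinge axis runs along y 12 mm beyond this point in x and 18 mm above it.
- clip2_bar (a point): Middle of the finger bar of station 2's clip: steel bar 12 mm thick, 40 mm long along y, its ends overhanging the 26 mm wide blade by 7 mm each; can be pinched by its ends from above. With the clip down it is 44 mm before and 7 mm above the hinge. The blade's turned-down nose is 39 to 47 mm before the hinge.
- clip2 (a joint): Angle of clip 2, rad: 0 down on the bare board (nose 1.5 mm off it), about 0.10 down on a template, 0.8 fully up (nose 34 mm up, still overhanging: a template must be slid in). Over-centre spring: below 0.4 it snaps down and presses with 2 N, above 0.4 it snaps up and stays. At the bar lifting takes 3 N, pushing down from the top 5 N. All start down.
- template_a: Template, loose, 0.12 kg, may be absent: wooden plate 6 mm thick, a plain rectangle 140 x 60 mm, length along its x, same end for end. On its middle a round stem (10 mm thick, 26 mm high) carries a block handle 36 (x) x 26 (y) x 28 mm, underside 32 and top 60 mm above the origin. Origin: centre of the plate's underside. Starts hanging on one of the forks, origin 40 mm above the table.
- template_b: Template, loose, 0.12 kg, may be absent: wooden plate 6 mm thick, a long shape with half-round ends, 150 x 48 mm, length along its x, same end for end. On its middle a round stem (10 mm thick, 26 mm high) carries a block handle 36 (x) x 26 (y) x 28 mm, underside 32 and top 60 mm above the origin. Origin: centre of the plate's underside. Starts lying flat on the table between board and rack.
- template_c: Template, loose, 0.12 kg, may be absent: wooden plate 6 mm thick, a rectangle 160 x 68 mm with its four corners notched out (20 x 12 mm each), length along its x, same end for end. On its middle a round stem (10 mm thick, 26 mm high) carries a block handle 36 (x) x 26 (y) x 28 mm, underside 32 and top 60 mm above the origin. Origin: centre of the plate's underside. Starts hanging on one of the forks, origin 40 mm above the table.
- jar_a: Bystander: jar, 52 mm across, 75 mm high, clear with a black lid, standing between the board and the rack; origin under its centre.
- marker: Bystander: marker pen, 150 x 12 x 12 mm, lying; origin under it.
- eraser: Bystander: eraser, 60 x 24 x 13 mm, lying; origin under it.
There are look-alikes about, which are no part of the job. What is shaped like the template_a but blue, red or turquoise is not meant.

How it is judged (in metres and radians):
At the end, for the whole second after the job is handed in: Each template present lies flat on the board at a station (within 13 mm of its centre line, within 0.15 rad of straight, its end within 10 mm of the fence, at rest) with that station's clip down on it (0.05 to 0.2 rad), and every clip is down (below 0.2 rad) (((x of template_a in the frame of slot0 between -0.08 and -0.065 m and y of template_a in the frame of slot0 between -0.013 and 0.013 m and z of template_a in the frame of slot0 below 0.004 m and angle between the x axis of template_a and the x axis of slot0, either way round below 0.15 rad and angle between template_a's own z axis and vertical below 0.06 rad and value of joint clip0 above 0.05 rad) or (x of template_a in the frame of slot1 between -0.08 and -0.065 m and y of template_a in the frame of slot1 between -0.013 and 0.013 m and z of template_a in the frame of slot1 below 0.004 m and angle between the x axis of template_a and the x axis of slot1, either way round below 0.15 rad and angle between template_a's own z axis and vertical below 0.06 rad and value of joint clip1 above 0.05 rad) or (x of template_a in the frame of slot2 between -0.08 and -0.065 m and y of template_a in the frame of slot2 between -0.013 and 0.013 m and z of template_a in the frame of slot2 below 0.004 m and angle between the x axis of template_a and the x axis of slot2, either way round below 0.15 rad and angle between template_a's own z axis and vertical below 0.06 rad and value of joint clip2 above 0.05 rad)) and ((x of template_b in the frame of slot0 between -0.085 and -0.07 m and y of template_b in the frame of slot0 between -0.013 and 0.013 m and z of template_b in the frame of slot0 below 0.004 m and angle between the x axis of template_b and the x axis of slot0, either way round below 0.15 rad and angle between template_b's own z axis and vertical below 0.06 rad and value of joint clip0 above 0.05 rad) or (x of template_b in the frame of slot1 between -0.085 and -0.07 m and y of template_b in the frame of slot1 between -0.013 and 0.013 m and z of template_b in the frame of slot1 below 0.004 m and angle between the x axis of template_b and the x axis of slot1, either way round below 0.15 rad and angle between template_b's own z axis and vertical below 0.06 rad and value of joint clip1 above 0.05 rad) or (x of template_b in the frame of slot2 between -0.085 and -0.07 m and y of template_b in the frame of slot2 between -0.013 and 0.013 m and z of template_b in the frame of slot2 below 0.004 m and angle between the x axis of template_b and the x axis of slot2, either way round below 0.15 rad and angle between template_b's own z axis and vertical below 0.06 rad and value of joint clip2 above 0.05 rad)) and ((x of template_c in the frame of slot0 between -0.09 and -0.075 m and y of template_c in the frame of slot0 between -0.013 and 0.013 m and z of template_c in the frame of slot0 below 0.004 m and angle between the x axis of template_c and the x axis of slot0, either way round below 0.15 rad and angle between template_c's own z axis and vertical below 0.06 rad and value of joint clip0 above 0.05 rad) or (x of template_c in the frame of slot1 between -0.09 and -0.075 m and y of template_c in the frame of slot1 between -0.013 and 0.013 m and z of template_c in the frame of slot1 below 0.004 m and angle between the x axis of template_c and the x axis of slot1, either way round below 0.15 rad and angle between template_c's own z axis and vertical below 0.06 rad and value of joint clip1 above 0.05 rad) or (x of template_c in the frame of slot2 between -0.09 and -0.075 m and y of template_c in the frame of slot2 between -0.013 and 0.013 m and z of template_c in the frame of slot2 below 0.004 m and angle between the x axis of template_c and the x axis of slot2, either way round below 0.15 rad and angle between template_c's own z axis and vertical below 0.06 rad and value of joint clip2 above 0.05 rad)) and value of joint each of clip0, clip1, clip2 below 0.2 rad and linear speed of each of template_a, template_b, template_c below 0.02 m/s); the robot touches nothing.
It fails at once if the jar between board and rack is knocked over (angle between jar_a's own z axis and vertical above 0.7 rad).
Of template_a, template_b, template_c only 2 to 3 are there at a start; the rules pass over those that are not, and their reading is None.
At some moment in a run one of template_a, template_b, template_c may be knocked a few centimetres aside while the robot is not near it.
Once in a run the grip may slacken for a moment while it holds something.
It also fails if it takes over 210 s, if anything falls off the work surface, if the arm or the gripper's body presses on something with over 40 N, if the wrist force passes 120 N, or if a joint passes its speed limit or range.

## Robot

A 6-joint arm with a two-finger parallel gripper is mounted at the origin on the work surface. World frame = base frame: x ahead of the robot, y to its left, z up, the work surface at z = 0. Lengths are in mm, angles in rad, forces in N, time in s.
With the tool pointing down it reaches from about 325 to 925 mm from the base axis. Payload 3.1 kg.
Tool frame: the origin (TCP) lies on the centre line of the jaws, within the pads' length; the fingertips stand 17 mm ahead of it and the grasp point (between the pads) lies 2 mm behind it (tips_ahead is the z of the fingertips in the tool frame, in mm); z points along the fingers, x is the direction in which the jaws open and shut, and the axes are right-handed (so a half turn about z gives the same grasp; the last joint's range is limited). The gripper opens to 85 mm and grips with 20 to 120 N. Pads are 22 mm wide; open, the fingers measure 114 mm over their backs; the gripper's body (76 mm by 85 mm) begins 54 mm behind the grasp point. The pads swing forward as they close: fully open they stand 13 mm farther back than shut.
Start: joints at [1.05, 0.217, 1.613, -0, 1.311, -0.112], TCP at [248.426, 573.519, 248.3] pointing down, gripper open.
Joint ranges: [-2.75, 2.75], [-0.78, 2.1], [0.31, 2.55], [-1.13, 4.27], [0.13, 2.63], [-2.58, 2.58]. Speed limits (rad/s): [2.79, 2.79, 3.14, 3.14, 3.14, 3.14].

## Interface

Orientations are given as a unit quaternion [w, x, y, z].
In Python, from workcell import * gives the robot as it stands. Calls block until the motion is done:
- move_to(position, orientation): joint-space move of the TCP to a pose.
- movel(position, orientation=None, speed=150): straight line of the TCP; orientation=None keeps the orientation; speed is the mean speed in mm/s.
- goto_joints(angles): joint-space move.
- grip(opening): finger opening in mm; the grip force is fixed at half the most; returns when the fingers have stopped.
- pause(seconds).
- solve_ik(position, orientation): joint angles nearest the present ones, or None.
- grab_frame(name): name is "side" or "top" or "wrist"; returns a dict with "color" (480x640x3 uint8, red, green, blue), "fx", "fy", "cx", "cy" (pixels), "k1" (the pictures are not rectified: a ray, as slopes to the right and down, at radius r is drawn at 1 + k1 r^2 times it, then the intrinsics apply), "rvec" (rotation vector, rad) and "tvec" (3), from world to camera coordinates, as OpenCV has them. Camera axes: x right, y down, z forward; pixel columns grow to the right and rows downward; lengths in mm; the calibration is good to about 2 mm. A picture is of the moment at which its call begins. There is no depth.
A pose or a line that the arm cannot do raises Unreachable and nothing moves.
- sign_off(): hands the job in, once; it reports no verdict.
Trained networks look in a picture, given as the dict that the camera call returned (one of the last four; its "shot" number tells which), for a name from the list of things; names that differ only in an ending like _2 or _b are one class to them, and where a whole thing is asked for, a point or a joint stands for the part that bears it (a point fixed in the world has none). Each returns a list of dicts, best first, with "p" (0 to 1); they miss things now and then, are a little off and sometimes report something else, mostly with a low value. They report only what shows in the picture. A call takes as long as a camera call. They do not tell look-alikes from the thing itself.
- masks_of(name, picture): "region" (480x640 bool, what is visible of it) and "extent" ([left, top, right, bottom] in pixels, round what is visible of it).
- mark_of(name, picture): "pixel" ([row, column] in pixels: a listed point, or the origin of a listed thing).
Readings, each from a call of its own:
- current_clock(): time.
- current_joint_positions(): joint angles.
- current_joint_vel(): joint speeds.
- current_tau(): joint torques, N m.
- current_tcp_pos(): TCP position.
- current_eef_rot(): TCP orientation.
- current_ft_force(): force on the tool from outside, world axes, zero at the start.
- current_torque(): the same for the moment, N m.
- current_gripper_width(): finger opening in mm.
Only numpy, scipy, OpenCV 4.12 (cv2) and the standard library are available. Lean on these libraries where they do the work, as an engineer would, in place of code of your own. Each camera call takes 0.05 s, during which the arm holds its last target.

## Working session

There is one attempt and no reset: what is moved stays moved. The work goes in short steps, each a Python script; the robot and the scene stay as the last script left them, time stands still between calls to the robot, and variables do not carry over. Pictures are saved under pics/ and viewed, and the job is handed in when it is done.

```bash
ls; mkdir -p pics; cat > h.py <<'E'
from workcell import *
import numpy as np, cv2
from scipy.spatial.transform import Rotation as R
def save(f,n,vis=None):
    im=f["color"][:,:,::-1].copy()
    cv2.imwrite("pics/"+n+".png",im)
def cam(f):
    Rm,_=cv2.Rodrigues(np.array(f["rvec"],float)); t=np.array(f["tvec"],float).ravel()
    return Rm,t
def ray(f,px): # px=[row,col]
    Rm,t=cam(f)
    xd=np.array([(px[1]-f["cx"])/f["fx"],(px[0]-f["cy"])/f["fy"]]);
    x=xd.copy()
    for _ in range(30): x=xd/(1+f["k1"]*(x@x))
    d=Rm.T@np.array([x[0],x[1],1.]); return -Rm.T@t, d/np.linalg.norm(d)
def onz(f,px,z):
    o,d=ray(f,px); return o+d*(z-o[2])/d[2]
def proj(f,P):
    Rm,t=cam(f); c=Rm@np.array(P,float)+t; x=c[:2]/c[2]; x=x*(1+f["k1"]*(x@x))
    return np.array([x[1]*f["fy"]+f["cy"],x[0]*f["fx"]+f["cx"]])
def tri(obs): # [(f,px),...]
    A=np.zeros((3,3));b=np.zeros(3)
    rs=[ray(f,p) for f,p in obs]
    for o,d in rs:
        M=np.eye(3)-np.outer(d,d);A+=M;b+=M@o
    X=np.linalg.solve(A,b)
    e=max(np.linalg.norm((np.eye(3)-np.outer(d,d))@(X-o)) for o,d in rs)
    return X,e
E
python3 - <<'E'
from h import *
print(current_clock())
for n in ["side","top","wrist"]:
    f=grab_frame(n); save(f,n+"0")
    o,_=ray(f,[240,320]); print(n,o.round(),f["fx"],f["k1"])
    if n=="wrist":continue
    for k in ["hook0","hook1","hook2","slot0","slot1","slot2","clip0_bar","clip1_bar","clip2_bar","template_a","template_b","template_c","jar_a","board","rack","marker","eraser"]:
        print(k,[(np.round(m["pixel"]).tolist(),round(m["p"],2)) for m in mark_of(k,f)[:4]])
print(current_clock(),current_tcp_pos(),current_eef_rot())
E
```

```text
pics
0.0
side [527. 751. 838.] 433.42904295336336 -0.10651378941670271
hook0 [([296.0, 296.0], 0.97), ([260.0, 295.0], 0.9), ([334.0, 305.0], 0.58)]
hook1 [([296.0, 296.0], 0.97), ([260.0, 295.0], 0.9), ([334.0, 305.0], 0.58)]
hook2 [([296.0, 296.0], 0.97), ([260.0, 295.0], 0.9), ([334.0, 305.0], 0.58)]
slot0 [([173.0, 313.0], 0.89), ([156.0, 315.0], 0.87), ([194.0, 308.0], 0.8), ([176.0, 343.0], 0.53)]
slot1 [([173.0, 313.0], 0.89), ([156.0, 315.0], 0.87), ([194.0, 308.0], 0.8), ([176.0, 343.0], 0.53)]
slot2 [([173.0, 313.0], 0.89), ([156.0, 315.0], 0.87), ([194.0, 308.0], 0.8), ([176.0, 343.0], 0.53)]
clip0_bar [([146.0, 328.0], 0.62)]
clip1_bar [([168.0, 327.0], 0.44), ([346.0, 304.0], 0.26)]
clip2_bar [([186.0, 322.0], 0.62), ([266.0, 296.0], 0.2)]
template_a [([269.0, 294.0], 0.94), ([344.0, 299.0], 0.85), ([236.0, 400.0], 0.83), ([232.0, 210.0], 0.81)]
template_b [([269.0, 294.0], 0.94), ([344.0, 299.0], 0.85), ([236.0, 400.0], 0.83), ([232.0, 210.0], 0.81)]
template_c [([269.0, 294.0], 0.94), ([344.0, 299.0], 0.85), ([236.0, 400.0], 0.83), ([232.0, 210.0], 0.81)]
jar_a [([230.
[... 902 characters left out ...]
], 0.94), ([243.0, 204.0], 0.83), ([344.0, 352.0], 0.76), ([121.0, 349.0], 0.75)]
template_b [([225.0, 290.0], 0.94), ([243.0, 204.0], 0.83), ([344.0, 352.0], 0.76), ([121.0, 349.0], 0.75)]
template_c [([225.0, 290.0], 0.94), ([243.0, 204.0], 0.83), ([344.0, 352.0], 0.76), ([121.0, 349.0], 0.75)]
jar_a [([194.0, 355.0], 0.55)]
board [([276.0, 460.0], 0.83)]
rack [([258.0, 253.0], 0.67)]
marker [([357.0, 229.0], 0.93), ([259.0, 256.0], 0.61), ([250.0, 418.0], 0.35)]
eraser [([220.0, 355.0], 0.67), ([251.0, 509.0], 0.25)]
wrist [184. 602. 373.] 403.68318681970226 -0.04018108789905988
1.85 [248.39198968 573.52572091 248.2989946 ] [ 1.54345446e-06  8.35898607e-01  5.48883885e-01 -2.24135215e-05]
```

View pics/top0.png

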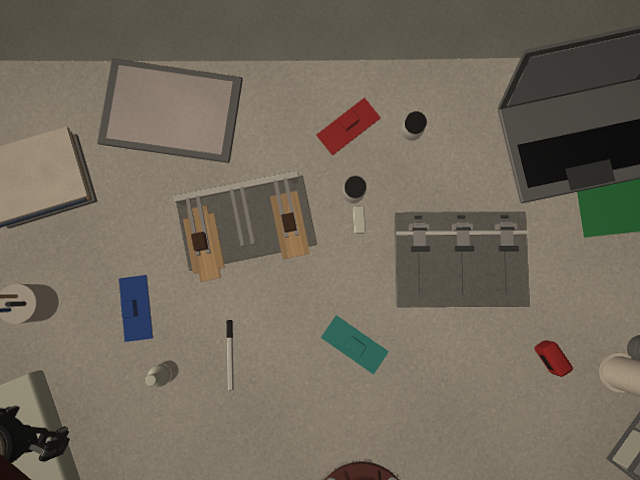

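View pics/side0.png

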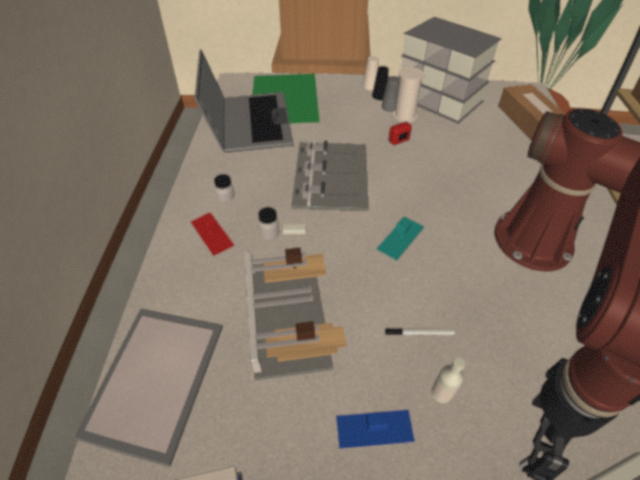

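View pics/wrist0.png

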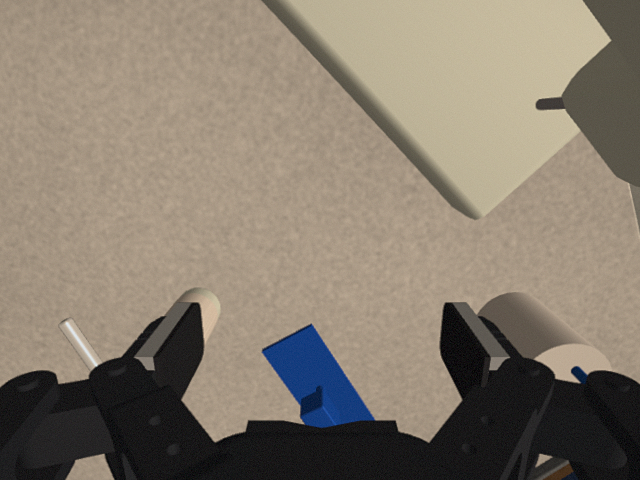

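Top view: there are two wooden templates on the rack, at fork 0 (row 225, col 290) and fork 2 (243, 204), and fork 1 is empty. No wooden template is on the table. The jar is at (190, 355) and the board is at (260, 462). Next I'll take closer wrist views.

```bash
python3 - <<'E'
from h import *
f=grab_frame("top")
for n,p,z in [("hook2",(239,201),72),("hook0",(224,285),72),("t0",(225,290),100),("slot",(234,418),12),("slot",(235,505),12),("boardTL",(212,396),12),("boardTR",(212,530),12),("boardBL",(306,396),12),("boardBR",(307,530),12),("jar",(187,355),75),("lip",(239,193),72)]: print(n,onz(f,p,z).round(1))
w=grab_frame("wrist"); o,d=ray(w,[240,320]); print(o,d)
Rt=R.from_quat(np.roll(current_eef_rot(),-1)); print(Rt.as_matrix().round(3)); print("cam in tool",Rt.inv().apply(o-np.array(current_tcp_pos())),Rt.inv().apply(d))
E
```

```text
hook2 [581.4 335.   72. ]
hook0 [611.9 157.5  72. ]
t0 [606.4 145.7 100. ]
slot [ 594.4 -135.    12. ]
slot [ 590.6 -327.    12. ]
boardTL [644.1 -87.2  12. ]
boardTR [ 641.4 -383.9   12. ]
boardBL [435.8 -82.7  12. ]
boardBR [ 432.  -374.7   12. ]
jar [689.7   8.1  75. ]
lip [581.5 351.8  72. ]
[184.36600301 602.10727838 372.67147354] [ 0.259253   -0.11622221 -0.95879105]
[[ 0.397  0.918 -0.   ]
 [ 0.918 -0.397 -0.   ]
 [-0.     0.    -1.   ]]
cam in tool [   0.76956178  -70.12426676 -124.37255924] [-0.00358343  0.28408175  0.95879337]
```

```bash
cat >> h.py <<'E'
def Q(a):
    m=np.array([[np.cos(a),np.sin(a),0],[np.sin(a),-np.cos(a),0],[0,0,-1.]])
    q=R.from_matrix(m).as_quat(); return [float(q[3]),float(q[0]),float(q[1]),float(q[2])]
def show(f,n,names):
    im=f["color"][:,:,::-1].copy(); r={}
    for i,k in enumerate(names):
        ms=[m for m in mark_of(k,f) if m["p"]>.25]; r[k]=ms
        for m in ms[:6]:
            p=m["pixel"]; cv2.circle(im,(int(p[1]),int(p[0])),3,(0,0,255),-1)
            cv2.putText(im,k+" %.2f"%m["p"],(int(p[1])+4,int(p[0])+10*(i%3)-8),0,.38,(0,255,255),1)
    cv2.imwrite("pics/"+n+".png",im); return r
E
python3 - <<'E'
from h import *
a=np.pi/2+.17
for i,(x,y) in enumerate([(530,190),(540,290)]):
    move_to([x,y,300],Q(a)); pause(.2)
    f=grab_frame("wrist"); r=show(f,"rack%d"%i,["hook0","template_a","jar_a"])
    np.save("rack%d.npy"%i,{k:f[k] for k in f if k!="color"},allow_pickle=True)
    for k in r: print(k,[(np.round(m["pixel"],1).tolist(),round(m["p"],2),) for m in r[k]])
    for k,z in [("hook0",72),("template_a",40),("jar_a",0)]:
        print([onz(f,m["pixel"],z).round(1).tolist() for m in r[k]])
for i,(x,y) in enumerate([(530,-200),(530,-290)]):
    move_to([x,y,300],Q(np.pi/2)); pause(.2)
    f=grab_frame("wrist"); r=show(f,"board%d"%i,["slot0","clip0_bar"])
    np.save("board%d.npy"%i,{k:f[k] for k in f if k!="color"},allow_pickle=True)
    for k in r: print(k,[(np.round(m["pixel"],1).tolist(),round(m["p"],2),) for m in r[k]])
    for k,z in [("slot0",12),("clip0_bar",37)]:
        print([onz(f,m["pixel"],z).round(1).tolist() for m in r[k]])
print(current_clock())
E
```

```text
hook0 [([277.0, 366.5], 0.74), ([275.7, 466.6], 0.69)]
template_a [([269.5, 268.6], 0.97), ([152.0, 617.1], 0.88), ([261.9, 455.5], 0.56), ([208.5, 357.2], 0.34)]
jar_a [([297.5, 141.6], 0.83), ([210.9, 358.2], 0.41)]
[[592.1, 244.8, 72.0], [575.0, 337.4, 72.0]]
[[612.9, 151.2, 40.0], [438.6, 462.2, 40.0], [572.7, 336.5, 40.0], [535.7, 227.5, 40.0]]
[[688.2, 7.9, 0.0], [545.8, 234.1, 0.0]]
hook0 [([252.1, 262.6], 0.95), ([247.3, 367.1], 0.85), ([250.4, 159.0], 0.7)]
template_a [([389.5, 68.1], 0.96), ([235.8, 365.2], 0.86), ([123.8, 535.1], 0.79), ([245.2, 176.4], 0.71)]
jar_a [([276.9, 57.9], 0.56)]
[[594.7, 243.8, 72.0], [574.0, 337.5, 72.0], [609.3, 148.9, 72.0]]
[[807.6, 41.4, 40.0], [572.0, 338.7, 40.0], [439.3, 473.6, 40.0], [613.3, 154.3, 40.0]]
[[689.6, 7.7, 0.0]]
slot0 [([245.6, 293.5], 0.86), ([247.3, 209.1], 0.82), ([246.4, 384.7], 0.63)]
clip0_bar [([227.6, 197.9], 0.62)]
[[589.0, -228.4, 12.0], [591.0, -319.2, 12.0], [589.8, -130.7, 12.0]]
[[562.6, -321.5, 37.0]]
slot0 [([246.2, 378.8], 0.92), ([247.4, 466.4], 0.87), ([246.6, 290.2], 0.71)]
clip0_bar [([225.2, 287.2], 0.63)]
[[589.3, -226.8, 12.0], [590.6, -132.2, 12.0], [589.8, -321.7, 12.0]]
[[559.8, -322.2, 37.0]]
7.9083
```

View pics/rack0.png

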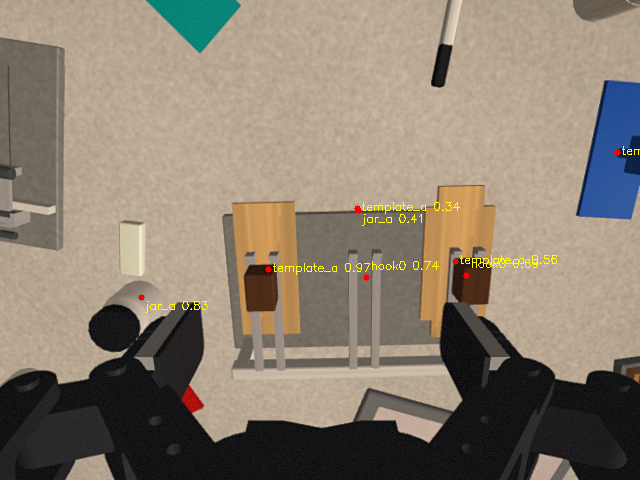

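View pics/rack1.png

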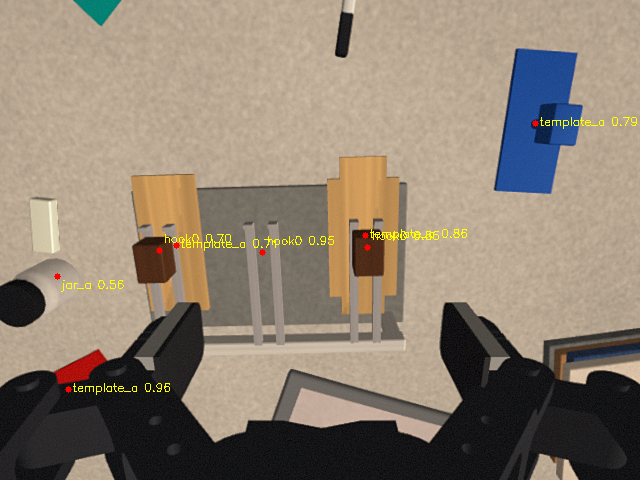

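View pics/board0.png

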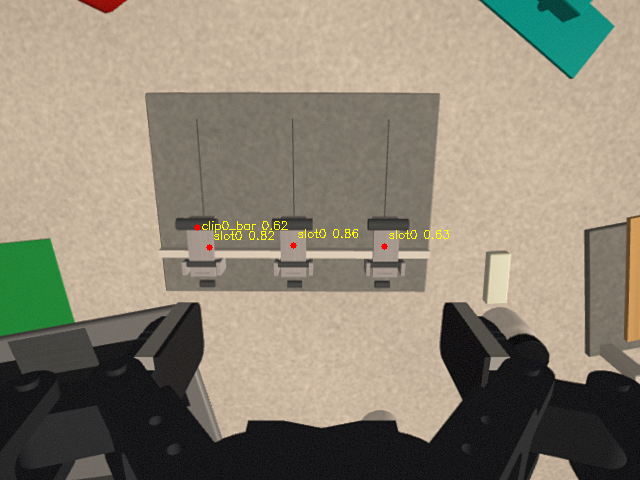

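View pics/board1.png

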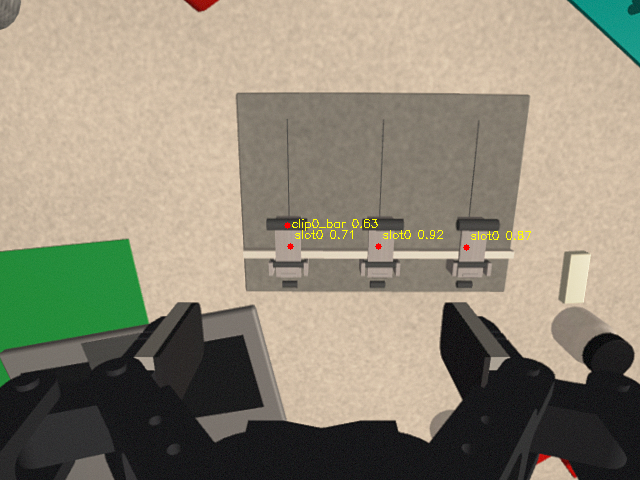

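Rack views show the plain template (template_a) on fork 0 with its handle near (285, 262). The notched one (template_c) is on fork 2 near (283, 470). In the board views the bars are at row ~223 and the fence near edge is at row ~250. Now I'll refine with edges, masks and triangulation.

```bash
python3 - <<'E'
from h import *
B=[np.load("board%d.npy"%i,allow_pickle=True).item() for i in (0,1)]
K=[np.load("rack%d.npy"%i,allow_pickle=True).item() for i in (0,1)]
G=[cv2.imread("pics/board%d.png"%i) for i in (0,1)]
def zoom(src,box,n,s=4):
    x0,y0,x1,y1=box; im=cv2.imread("pics/%s.png"%src)[y0:y1,x0:x1]; cv2.imwrite("pics/"+n+".png",cv2.resize(im,None,fx=s,fy=s,interpolation=cv2.INTER_CUBIC))
zoom("board0",(150,180,450,300),"zb0",2.6); zoom("board1",(230,180,530,300),"zb1",2.6)
zoom("rack0",(220,180,500,350),"zr0",2.8); zoom("rack1",(120,140,410,350),"zr1",2.7)
E
```

```text
(no output)
```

View pics/zb0.png

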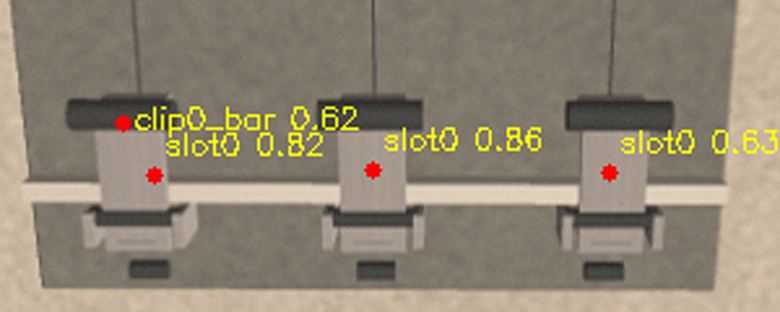

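View pics/zb1.png

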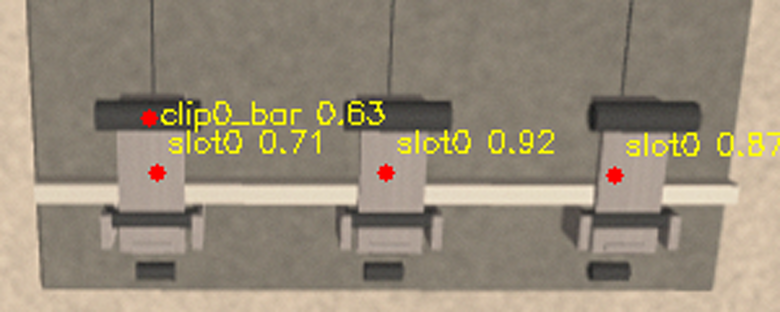

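View pics/zr0.png

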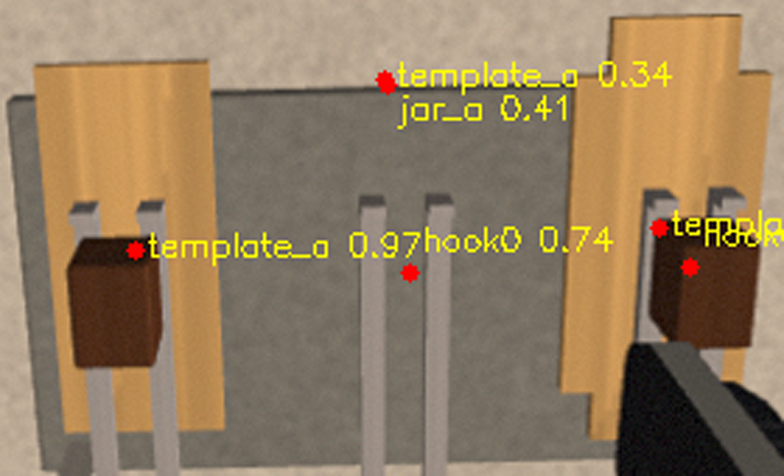

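View pics/zr1.png

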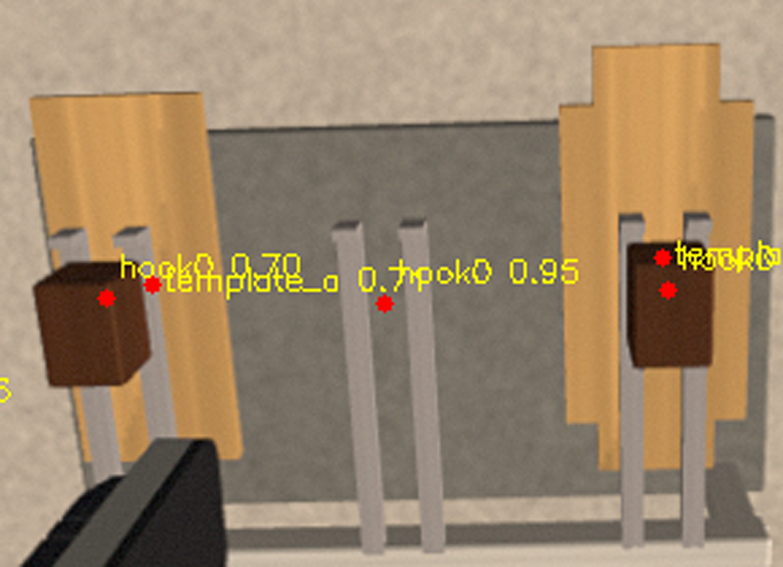

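```bash
cat > m.py <<'E'
from h import *
B=[np.load("board%d.npy"%i,allow_pickle=True).item() for i in (0,1)]
K=[np.load("rack%d.npy"%i,allow_pickle=True).item() for i in (0,1)]
def px(p,o,s): return [o[1]+(p[1]+.5)/s-.5,o[0]+(p[0]+.5)/s-.5]
b0=lambda p:px(p,(150,180),2.6); b1=lambda p:px(p,(230,180),2.6)
r0=lambda p:px(p,(220,180),2.8); r1=lambda p:px(p,(120,140),2.7)
print("bars tri")
for p,q in [((121,115),(148,115)),((370,115),(397,115)),((620,115),(645,117))]:
    X,e=tri([(B[0],b0(p)),(B[1],b1(q))]); print(X.round(1),e.round(1), onz(B[0],b0(p),40).round(1),onz(B[1],b1(q),40).round(1))
print("fence top edge z24")
for p in [(25,184),(725,187)]: print(onz(B[0],b0(p),24).round(1))
for p in [(35,185),(735,185)]: print(onz(B[1],b1(p),24).round(1))
print("lines z12")
for p in [(133,0),(140,92),(374,0),(374,92),(613,0),(611,92)]: print(onz(B[0],b0(p),12).round(1))
for p in [(152,0),(152,92),(392,0),(390,92),(632,0),(622,92)]: print(onz(B[1],b1(p),12).round(1))
print("handles")
A=[[(68,272),(150,276),(75,366),(155,366)],[(36,285),(128,290),(52,385),(122,385)]]
C=[[(662,247),(755,240),(676,348),(750,345)],[(627,252),(712,252),(633,366),(710,366)]]
for H in (A,C):
    for i in range(4):
        X,e=tri([(K[0],r0(H[0][i])),(K[1],r1(H[1][i]))]); print(X.round(1),e.round(1))
    for k,rr,h in ((0,r0,H[0]),(1,r1,H[1])):
        print(np.mean([onz(K[k],rr(c),100) for c in h],0).round(1))
print("plate edges yaw, z46")
for k,rr,(p,q) in [(0,r0,((211,62),(224,430))),(0,r0,((35,66),(65,432))),(1,r1,((203,95),(242,458))),(1,r1,((560,107),(567,422))),(1,r1,((753,102),(745,420))),(0,r0,((577,75),(560,390)))]:
    a,b=onz(K[k],rr(p),46),onz(K[k],rr(q),46); v=b-a; print(a.round(1),b.round(1),np.linalg.norm(v).round(),np.arctan2(v[1],v[0]).round(3))
print("fork1 prongs z72 / tips")
for p,q in [((345,225),(375,550)),((413,225),(433,550))]:
    a,b=onz(K[1],r1(p),75),onz(K[1],r1(q),72);v=b-a; print(a.round(1),np.arctan2(v[1],v[0]).round(3))
E
python3 m.py
```

```text
bars tri
[ 558.5 -322.7   37.6] 0.2 [ 558.  -321.9   40. ] [ 557.7 -322.5   40. ]
[ 558.9 -227.7   35.8] 0.2 [ 558.  -227.4   40. ] [ 557.6 -228.4   40. ]
[ 559.  -132.3   36.3] 0.2 [ 557.9 -133.    40. ] [ 558.3 -133.8   40. ]
fence top edge z24
[ 590.8 -368.6   24. ]
[591.7 -86.5  24. ]
[ 590.8 -370.    24. ]
[590.7 -87.3  24. ]
lines z12
[ 518.3 -322.3   12. ]
[ 555.5 -322.4   12. ]
[ 518.4 -227.1   12. ]
[ 555.5 -227.8   12. ]
[ 518.3 -133.1   12. ]
[ 555.4 -132.3   12. ]
[ 518.2 -322.4   12. ]
[ 555.3 -323.1   12. ]
[ 518.1 -228.    12. ]
[ 555.2 -227.3   12. ]
[ 517.7 -132.8   12. ]
[ 555.  -133.1   12. ]
handles
[599.6 135.3  97.2] 1.0
[601.8 159.9  83.7] 1.4
[633.8 140.7  94. ] 0.1
[625.9 166.4 101.3] 0.2
[613.3 151.  100. ]
[612.3 153.  100. ]
[561.5 319.   88.1] 2.6
[554.1 345.   93.6] 1.1
[591.9 326.6 101.5] 0.0
[588.9 351.6  97.6] 0.3
[573.5 333.3 100. ]
[572.  334.9 100. ]
plate edges yaw, z46
[538.2 167.2  46. ] [675.7 193.2  46. ] 140.0 0.187
[549.7 108.2  46. ] [686.9 134.5  46. ] 140.0 0.189
[538.9 168.6  46. ] [674.9 194.7  46. ] 139.0 0.189
[522.4 291.7  46. ] [639.  314.7  46. ] 119.0 0.194
[509.4 357.5  46. ] [627.  380.8  46. ] 120.0 0.196
[521.3 291.1  46. ] [638.3 313.6  46. ] 119.0 0.191
fork1 prongs z72 / tips
[568.8 227.2  75. ] 0.201
[565.  249.4  75. ] 0.19
```

Everything agrees: rack yaw is 0.19, board yaw is ≈0, the fence is at x≈591, and the bars are at z≈37 (37 expected). Next I'll lift clips 2 and 0.

```bash
cat >> h.py <<'E'
XF=591.; YS=[-322.5,-227.7,-132.8]; H=np.pi/2
def bar(k,th):
    r,p=np.hypot(44,7),np.arctan2(7,44)+th
    return np.array([XF+12-r*np.cos(p),YS[k],30+r*np.sin(p)])
def arc(k,t0,t1,off=4,n=6,speed=80):
    for th in np.linspace(t0,t1,n+1)[1:]:
        movel(list(bar(k,th)+[0,0,off]),None,speed)
def lift(k):
    grip(62)
    p=bar(k,0); move_to([p[0],p[1],130],Q(H)); movel([p[0],p[1],p[2]+4],None,150)
    g=grip(36); pause(.1); print("w",current_gripper_width(),current_ft_force())
    arc(k,0,.72); print(current_ft_force(),current_gripper_width())
    grip(62); t=current_tcp_pos(); movel([t[0],t[1],170],None,200)
E
python3 - <<'E'
from h import *
lift(2); lift(0)
move_to([500,-228,300],Q(H)); pause(.1)
f=grab_frame("wrist"); save(f,"clips_up"); print(current_clock())
E
```

```text
w 38.11462001544117 [-1.47392492 -0.23926061  6.0299103 ]
[-0.64767663 -4.95335571 -7.68959933] 38.515713204816315
w 37.516811588343955 [-0.80605528  1.44645345  5.9228969 ]
[ -0.91086917  -6.49587456 -10.3042771 ] 37.346668312790555
18.5083
```

View pics/clips_up.png

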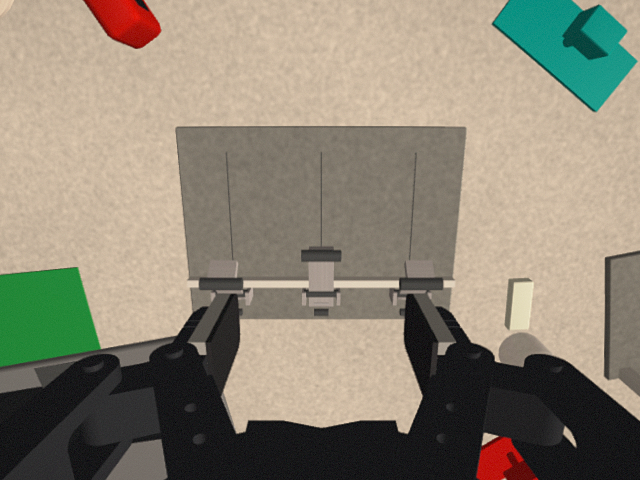

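Both clips are up (bars at row 284, cols 221 and 421) and clip 1 is still down. Next I'll take template_a off fork 0.

```bash
cat >> h.py <<'E'
YR=0.19
def look_rack(n):
    move_to([530,240,300],Q(H+YR)); pause(.1); f=grab_frame("wrist"); r=show(f,n,["template_a"])
    for m in r["template_a"]: print(np.round(m["pixel"]).tolist(),round(m["p"],2),onz(f,m["pixel"],40).round(1).tolist())
def pick(x,y):
    grip(60)
    move_to([x,y,160],Q(H+YR)); movel([x,y,95],None,120)
    grip(20); pause(.1); print("w",current_gripper_width(),current_ft_force().round(1) if hasattr(current_ft_force(),'round') else current_ft_force())
    movel([x,y,108],None,60); print("lift",current_ft_force(),current_gripper_width())
    d=np.array([np.cos(YR),np.sin(YR)])*130
    movel([x-d[0],y-d[1],108],None,100); print("out",current_ft_force(),current_gripper_width())
    movel([x-d[0],y-d[1],200],None,150); pause(.2); print("up",current_ft_force(),current_gripper_width())
E
python3 - <<'E'
from h import *
look_rack("rk2"); print(current_clock())
E
```

```text
[258.0, 222.0] 0.92 [610.9, 152.6, 40.0]
[257.0, 410.0] 0.75 [574.5, 338.4, 40.0]
[148.0, 574.0] 0.7 [440.1, 465.5, 40.0]
20.425
```

View pics/rk2.png

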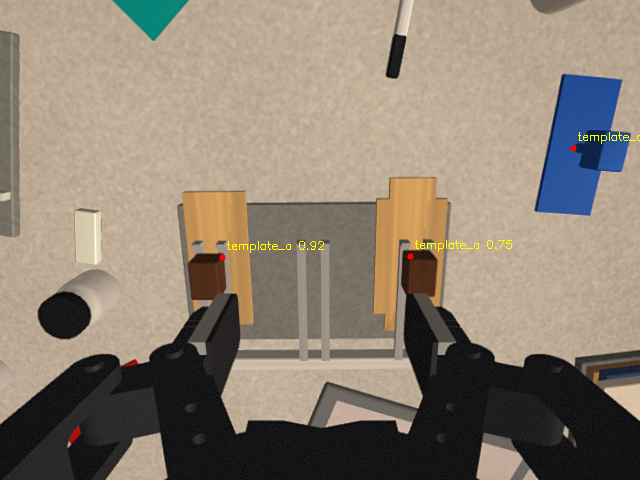

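Both templates are unmoved, at (258, 222) and (257, 410). Picking template_a.

```bash
python3 - <<'E'
from h import *
pick(612.5,151.5)
f=grab_frame("wrist"); save(f,"held_a"); f=grab_frame("top"); save(f,"held_a_top"); print(current_clock(),current_tcp_pos())
E
```

```text
w 24.67755244970976 [-0.3 -0.7  6. ]
lift [-0.18147252 -0.83467903 -1.22219105] 24.52281416854364
out [-0.5709213   0.33301142 -0.60860089] 24.448269214819994
up [-0.33117353  0.30746172 -0.55940909] 25.116191871146036
25.4833 [484.22302219 126.87229602 198.95003592]
```

View pics/held_a.png

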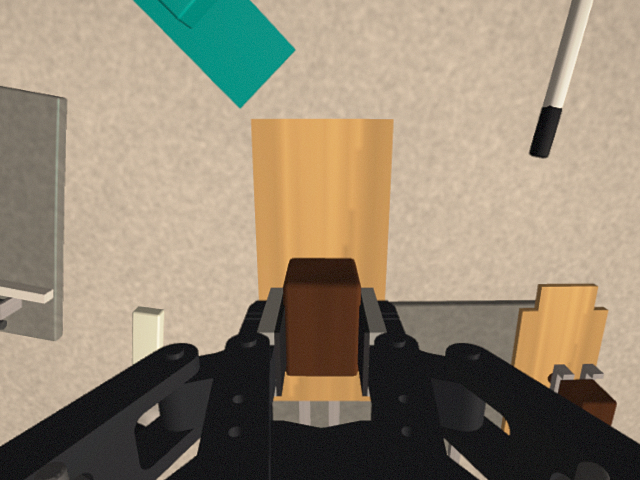

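View pics/held_a_top.png

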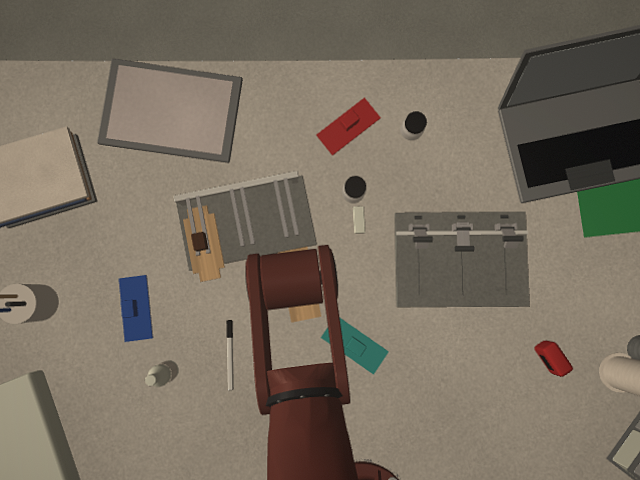

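Template_a is held square, with its near plate edge at row 119, cols 252–393. Now I'll compute its pose in the tool frame.

```bash
cat >> h.py <<'E'
def held(f,l,r,width,half):
    # l,r pixels (row,col) of near plate-edge top corners; returns plate top z, and template centre (world)
    from scipy.optimize import brentq
    g=lambda z: np.linalg.norm(onz(f,l,z)-onz(f,r,z))-width
    z=brentq(g,0,190); a,b=onz(f,l,z),onz(f,r,z); v=b-a
    T=R.from_quat(np.roll(current_eef_rot(),-1)); p=np.array(current_tcp_pos())
    ta,tb=T.inv().apply(a-p),T.inv().apply(b-p)
    print("ztop rel tcp",ta[2],"tool corners",ta.round(1),tb.round(1),"yaw in tool",np.arctan2(*(tb-ta)[[1,0]]).round(3),"centre y tool",((ta+tb)/2)[1]+half,"x",((ta+tb)/2)[0])
E
python3 - <<'E'
from h import *
f=grab_frame("wrist")
held(f,(119,252),(119.5,393),60,70)
E
```

```text
ztop rel tcp 54.02006020782551 tool corners [-28.9 -70.8  54. ] [ 31.1 -70.6  54. ] yaw in tool 0.004 centre y tool -0.7066142226006207 x 1.0817163542570398
```

```bash
cat >> h.py <<'E'
def F(): return np.array(current_ft_force(),float)
def place(k,half,ox,oy):
    y=YS[k]-oy; xe=XF-half-ox; xs=xe-55
    t=current_tcp_pos()
    move_to([450,0,210],Q(H)); 
    move_to([xs,y,170],Q(H)); movel([xs,y,82],None,120); pause(.15); f0=F(); print("hover",f0.round(2),current_gripper_width())
    z=82
    while z>60:
        z-=1; movel([xs,y,z],None,30); pause(.05); d=F()-f0
        if d[2]>2.5: break
    print("contact z",z,d.round(2),current_tcp_pos())
    z+=1; movel([xs,y,z],None,30)
    movel([xe-8,y,z],None,80); pause(.1); f1=F(); print("pre",(f1-f0).round(2),current_tcp_pos())
    x=xe-8
    while x<xe+8:
        x+=1; movel([x,y,z],None,30); pause(.05); d=F()-f1
        if abs(d[0])>4: break
    print("fence x",x,"expected",xe,d.round(2),current_tcp_pos(),current_gripper_width())
    return x,y,z
E
python3 - <<'E'
from h import *
place(2,70,-.7,.5)
f=grab_frame("wrist"); save(f,"pl_a"); f=grab_frame("top"); save(f,"pl_a_top"); f=grab_frame("side"); save(f,"pl_a_side");print(current_clock())
E
```

```text
hover [ 0.07 -0.65 -2.48] 24.948483185808858
contact z 68 [-2.43  1.84  6.91] [ 466.8871432  -133.41733388   68.51764853]
pre [0.2  1.28 1.37] [ 513.11200665 -133.15836454   68.73127724]
fence x 523.7 expected 521.7 [-7.44 -1.52  4.47] [ 521.97841547 -133.22415679   68.86819817] 24.81968539347381
36.2167
```

View pics/pl_a.png

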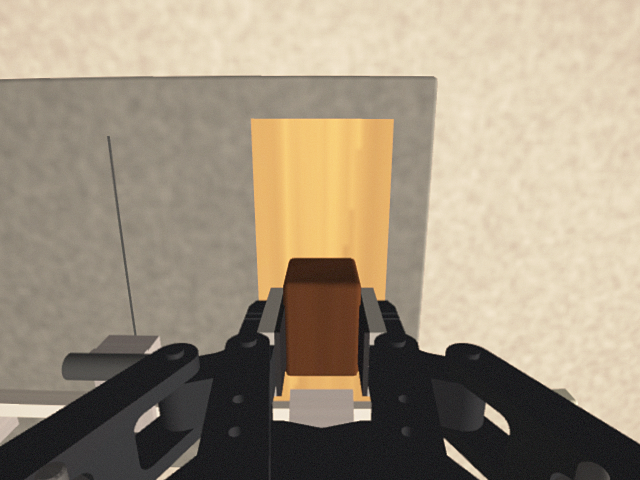

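View pics/pl_a_side.png

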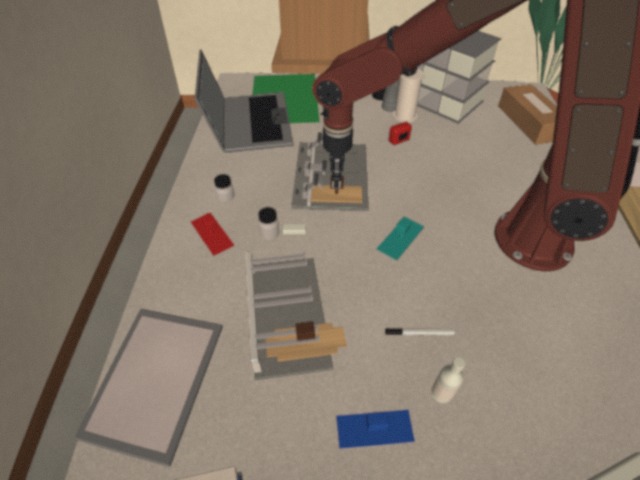

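Template_a touched the fence at x=522.0 (521.7 expected), straight and under the raised clip. Now I'll release it and put clip 2 down.

```bash
cat >> h.py <<'E'
def release():
    t=current_tcp_pos(); movel([t[0]-.5,t[1],t[2]-1.5],None,20)
    grip(55); pause(.1); t=current_tcp_pos(); movel([t[0],t[1],170],None,150)
def down(k):
    grip(62); p=bar(k,.79); move_to([p[0],p[1],150],Q(H)); movel([p[0],p[1],p[2]+5],None,120)
    grip(36); pause(.1); print("w",current_gripper_width(),F().round(1))
    arc(k,.79,.10,off=5,n=7); print(F().round(1),current_gripper_width())
    grip(62); pause(.2); t=current_tcp_pos(); movel([t[0],t[1],170],None,150)
E
python3 - <<'E'
from h import *
release(); down(2)
move_to([500,-170,300],Q(H)); pause(.1)
f=grab_frame("wrist"); save(f,"a_done"); print(current_clock())
E
```

```text
w 37.85706010897225 [-1.3 -1.4  6.2]
[-4.1  1.6 11.2] 38.0197636921897
43.75
```

View pics/a_done.png

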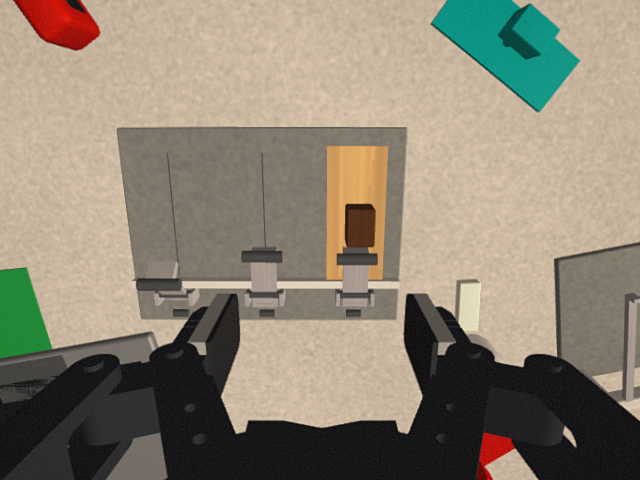

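Template_a lies at station 2 (plate cols 327–388, rows 147–280), with clip 2 down on it (bar at row 259). Clip 0 is still up. Now template_c.

```bash
python3 - <<'E'
from h import *
look_rack("rk3"); print(current_clock())
E
```

```text
[253.0, 408.0] 0.58 [571.3, 335.6, 40.0]
[148.0, 574.0] 0.57 [439.7, 465.4, 40.0]
45.4667
```

View pics/rk3.png

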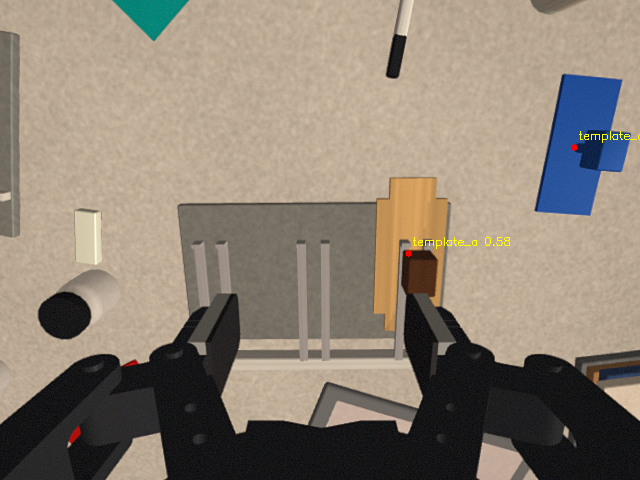

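Template_c is unmoved, at (253, 408).

```bash
python3 - <<'E'
from h import *
pick(573.3,335)
f=grab_frame("wrist"); save(f,"held_c"); print(current_clock(),current_tcp_pos())
E
```

```text
w 24.735919859897898 [-0.4  0.3  4.2]
lift [ 0.2668777   0.42429124 -1.01083648] 24.99440823795993
out [-0.01291805 -0.72163787 -1.58869927] 25.007284302890692
up [-0.4911964   0.80304663 -0.8080286 ] 24.76093140135893
50.4417 [444.8986582  310.04343391 198.57444342]
```

View pics/held_c.png

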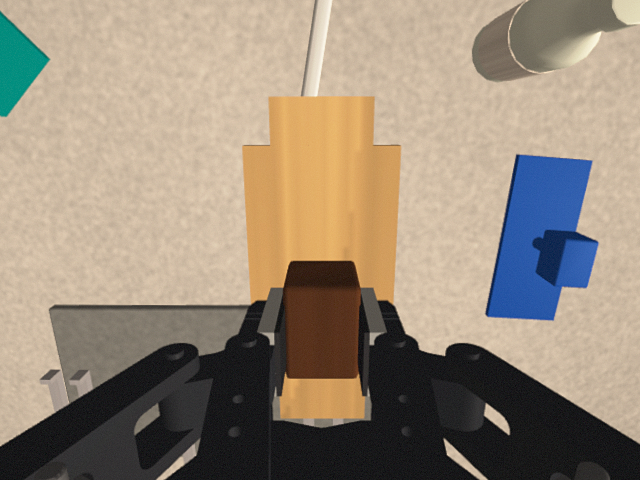

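```bash
python3 - <<'E'
from h import *
f=grab_frame("wrist")
held(f,(97,270),(97,374.5),44,80)
held(f,(146,244),(146,400.5),68,60)
place(0,80,1.5,.5)
f=grab_frame("wrist"); save(f,"pl_c"); print(current_clock())
E
```

```text
ztop rel tcp 54.63533194848511 tool corners [-21.1 -79.8  54.6] [ 22.9 -79.8  54.6] yaw in tool 0.0 centre y tool 0.23826796945502338 x 0.8861503372231123
ztop rel tcp 54.80308574843532 tool corners [-33.1 -59.5  54.8] [ 34.9 -59.5  54.8] yaw in tool 0.0 centre y tool 0.4780462371159615 x 0.8829219102165844
hover [ 0.31 -0.74 -1.19] 24.848850176500818
contact z 68 [-1.92  1.53  3.86] [ 454.67078226 -323.13072995   68.48876428]
pre [-0.54  0.29  0.37] [ 501.04469186 -322.82323558   68.76923238]
fence x 511.5 expected 509.5 [-5.   -0.18  0.9 ] [ 510.52747982 -322.89153548   68.85262387] 24.76202011184789
62.2833
```

View pics/pl_c.png

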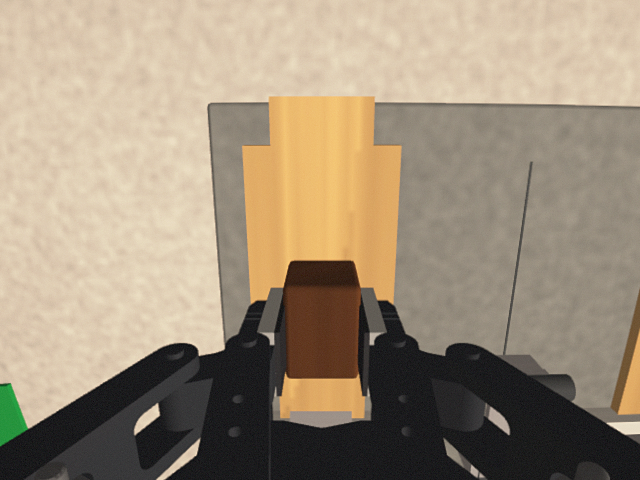

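Template_c is against the fence: its centre is at ≈510.9 and 511 was expected. Releasing it, putting clip 0 down, and checking.

```bash
python3 - <<'E'
from h import *
release(); down(0)
for i,y in enumerate((-190,-270)):
    move_to([500,y,300],Q(H)); pause(.2)
    f=grab_frame("wrist"); save(f,"fin%d"%i); np.save("fin%d.npy"%i,{k:f[k] for k in f if k!="color"},allow_pickle=True)
    for m in mark_of("template_a",f): print(m["pixel"],m["p"],onz(f,m["pixel"],12).round(1))
    for k in range(3): print("expected bar px th0/.1/.8",proj(f,bar(k,0)).round(),proj(f,bar(k,.1)).round(),proj(f,bar(k,.8)).round())
f=grab_frame("top"); save(f,"fin_top")
print(current_clock())
E
```

```text
w 38.025529856631785 [-1.6  0.6  6.2]
[-3.3  0.7  9.7] 38.10864304126988
[199.1, 195.2] 0.92 [ 506.2 -320.2   12. ]
[213.7, 378.3] 0.72 [ 522.  -130.5   12. ]
[448.1, 481.0] 0.64 [826.3  12.5  12. ]
[40.7, 527.1] 0.59 [354.3   5.2  12. ]
expected bar px th0/.1/.8 [255. 190.] [258. 189.] [283. 182.]
expected bar px th0/.1/.8 [255. 284.] [257. 283.] [283. 282.]
expected bar px th0/.1/.8 [255. 378.] [257. 379.] [283. 381.]
[212.5, 451.2] 0.97 [ 522.1 -132.4   12. ]
[199.4, 271.2] 0.79 [ 508.4 -320.5   12. ]
expected bar px th0/.1/.8 [253. 268.] [256. 267.] [281. 265.]
expected bar px th0/.1/.8 [253. 362.] [256. 362.] [281. 364.]
expected bar px th0/.1/.8 [253. 455.] [256. 456.] [281. 463.]
70.9
```

View pics/fin0.png

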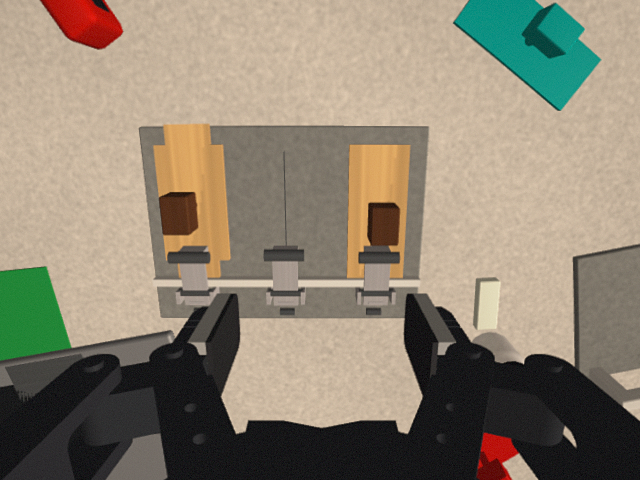

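View pics/fin1.png

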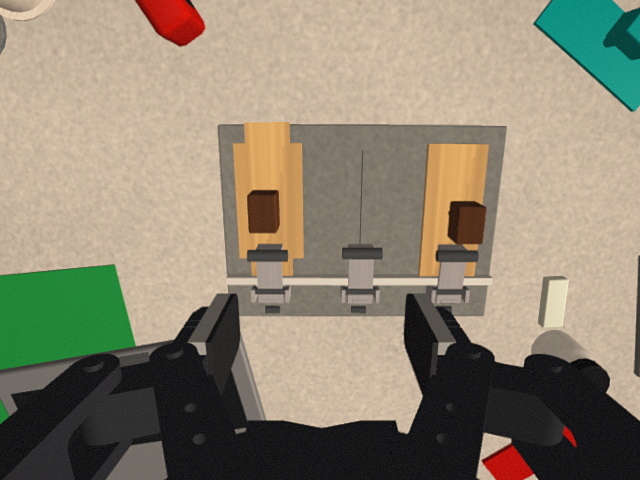

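View pics/fin_top.png

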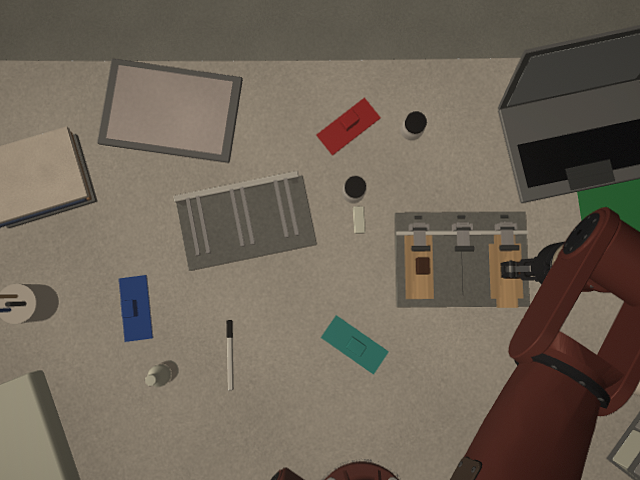

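```bash
python3 - <<'E'
from h import *
f=np.load("fin1.npy",allow_pickle=True).item()
for n,p in [("a nearL",(144,429)),("a nearR",(144,489)),("a farL",(275,420)),("c nearL",(123,246)),("c nearR",(122.5,290)),("c notchL",(143,233.5)),("c notchR",(142.5,302)),("c farsideR",(258,303))]: print(n,onz(f,p,18).round(1))
E
```

```text
a nearL [ 451.7 -162.4   18. ]
a nearR [ 451.3 -102.5   18. ]
a farL [ 589.8 -162.1   18. ]
c nearL [ 431.9 -341.9   18. ]
c nearR [ 431.5 -299.1   18. ]
c notchL [ 450.9 -355.1   18. ]
c notchR [ 450.5 -287.6   18. ]
c farsideR [ 570.5 -288.1   18. ]
```

```bash
python3 - <<'E'
from h import *
print(current_clock(),F()); sign_off()
E
```

```text
70.9 [-0.23254661 -0.22576054 -0.16661951]
the job is handed in; nothing more can be done
```

The marking board is ready and I've handed the job in, at 70.9 s on the robot clock. Two templates were present: the plain template_a on fork 0 and the notched template_c on fork 2. template_b was not there.

I lifted clips 2 and 0 and mounted template_a at station 2 and template_c at station 0. I slid each in until I felt it touch the fence, then put its clip down on it.

**Last checks from the wrist camera:**

| Template | Station | Off centre line | Gap to fence | Skew |
|---|---|---|---|---|
| template_a | 2 | about 0.4 mm | 0–1 mm | about 0 rad |
| template_c | 0 | about 1.5 mm | 0–1 mm | about 0 rad |

- **Clips:** The bars of clips 0 and 2 match the expected position for a clip down on a template, about 0.10 rad. Clip 1 was never moved and is down.
- **Jar and arm:** The jar is standing, and the arm is clear of everything.
- **Disagreement:** With a template held, one wrist view put the plate about 5 mm lower than it should have been. I went by the felt contact with the board instead, which fitted the given sizes. The network's marks were 1–5 mm off the edge measurements.

Neither the possible template knock nor a grip slip showed up in any check.

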